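Cover the mate cup with the steel strip from the trolley groove

TASK

Cover the mate cup with the thin steel strip that lies flush in the trolley's groove. Press on it lightly and slide it along the groove until its front end hangs well out over the tray's front edge, then take the overhanging end by its two long sides, lift it off and lay it gently, flat, across the cup so that the mouth is fully covered. The plastic and the glass crack easily: never load them with more than 15 N (the strip itself weighs 3 N), do not let the strip fall, do not shift or tip the cup, and leave the canister, egg cup and bombilla where they are.

Things in the scene. Friction and masses are not known exactly. Their poses are not given: they have to be found in the camera images.
- trolley: Fixed brown rattan-look trolley; fixed top tray 320 mm deep (x), 560 mm wide (y). Origin: on the tray's straight front edge (facing the robot), mid groove, at groove-floor height. x points into the tray along the groove, z up. A 30 mm high rim runs round the sides and back, none at the front. The tray is 12 mm thick at the front, with free air before and below it.
- cover_center (a point): Centre (half-way up) of the loose, rigid plain steel strip: 140 mm long (its x), 64 wide (its y), 4 thick, about 0.28 kg. It starts flat in the groove, top flush with the deck so its sides are out of reach, front end 55 to 67 mm inside the edge. A pressing fingertip grips it better than the groove does. It tips off if over about 65 mm hangs out; 35 to 55 mm gives room to grip.
- cover_front (a point): Middle of the steel strip's front end (the end towards the groove's open mouth), half-way up, 70 mm from cover_center along the strip's -x.
- cup_rim (a point): Centre of the mouth of the loose black glass mate cup, at the height of the rim. Cup 76 mm high, widest 68 mm across, round; mouth 54 mm across outside, 46 mm inside; about 0.28 kg. It stands upright on the deck on either side of the groove. z is up when it stands.
- canister_center (a point): Centre of the green canister with black screw-top lid, 80 mm across, 108 mm high, loose, standing on the deck on the other side of the groove. Leave alone.
- eggcup_center (a point): Centre (half-way up) of the white ceramic egg cup, 48 mm across, 60 mm high, loose, near the back of the tray. Leave alone.
- bombilla_center (a point): Middle of the steel bombilla (metal straw), 160 mm long, 18 mm wide at its spoon end, 8 mm high, lying loose near the back of the tray. Leave alone.
- groove_mouth (a point): Same point and axes as the trolley's origin: middle of the open front end of the groove, on its unloaded floor. Groove straight, 68 mm wide, 4 deep, 210 long, closed at its far end. Its floor is a springy strip hinged at the far end: pressed at the front edge it gives about 1 mm per 1.1 N, further in it is stiffer (5 N/mm half-way, 8 at 130 mm). The rigid deck beside it is 4 mm above it.
Things that resemble listed ones, but are neither listed nor needed, are in the scene too. Of the things that look like the part that bears cover_center, the smallest one is meant.

How it is judged (in metres and radians):
On the way, in this order (a step that is already met when the one before it is completed fails the run):
1. the strip, still lying flat in the groove, hangs out over the front edge by at least 25 mm (x of cover_front in the frame of trolley below -0.025 m and z of cover_center in the frame of trolley between -0.012 and 0.006 m and angle between cover_center's own z axis and vertical below 0.06 rad), for 0.2 s.
2. the strip is gripped by the fingers and lifted clear of the tray (z of cover_center in the frame of trolley above 0.03 m and contact force between the fingers and cover above 1 N), for 0.2 s.
At the end, for the whole second after the job is handed in: The strip rests flat (within 0.06 rad) and still on the rim of the upright cup, the cup's centre within 9 mm of the strip's long centre line and within 30 mm of its middle along its length, so that the mouth is covered; the cup is within 20 mm of where it stood (y of cup_rim in the frame of cover_center between -0.009 and 0.009 m and x of cup_rim in the frame of cover_center between -0.03 and 0.03 m and z of cup_rim in the frame of cover_center between -0.006 and 0.002 m and angle between each of cover_center, cup_rim's own z axis and vertical below 0.06 rad and distance of cup_rim from where it was at the start of the episode below 0.02 m and linear speed of each of cover, cup below 0.02 m/s); the robot touches nothing.
It fails at once if the strip is pressed onto the trolley with more than 15 N (contact force between cover and trolley above 15 N).
It fails at once if the strip is pressed or dropped onto the cup with more than 15 N (contact force between cover and cup above 15 N).
It fails at once if the strip falls from the tray (z of cover_center in the frame of trolley below -0.03 m).
It fails at once if the cup is shifted more than 20 mm or tipped (distance of cup_rim from where it was at the start of the episode above 0.02 m or angle between cup_rim's own z axis and vertical above 0.25 rad).
It fails at once if the canister, egg cup or bombilla is moved more than 15 mm (distance of any of canister_center, eggcup_center, bombilla_center from where it was at the start of the episode above 0.015 m).
It also fails if it takes over 67 s, if anything falls off the work surface, if the arm or the gripper's body presses on something with over 40 N, if the wrist force passes 120 N, or if a joint passes its speed limit or range.

ROBOT

A 6-joint arm with a two-finger parallel gripper is mounted at the origin on the work surface. World frame = base frame: x ahead of the robot, y to its left, z up, the work surface at z = 0. Lengths are in m, angles in degrees, forces in N, time in s.
With the tool pointing down it reaches from about 0.25 to 0.725 m from the base axis. Payload 9.7 kg.
Tool frame: the origin (TCP) lies at the very end of the fingers, on their centre line; the grasp point (between the pads) lies 19 mm behind it; x points along the fingers, z is the direction in which the jaws open and shut, and the axes are right-handed (so a half turn about x gives the same grasp; the last joint's range is limited). The gripper opens to 85 mm and grips with 20 to 120 N. Pads are 22 mm wide; open, the fingers measure 114 mm over their backs; the gripper's body (76 mm by 85 mm) begins 54 mm behind the grasp point. The pads swing forward as they close: fully open they stand 13 mm farther back than shut.
Start: joints at [71.562, 4.979, 10.078, 95.1, 0, 90], TCP at [0.174, 0.522, 0.231] pointing down, gripper open.
Joint ranges: [-179.16, 179.16], [-48.56, 103.87], [-65.8, 70.77], [-126.05, 130.52], [-82.76, 87.17], [-180, 180]. Speed limits (degrees/s): [127.2, 127.2, 147.25, 180, 180, 180].

INTERFACE

Orientations are given as [roll, pitch, yaw] about the fixed x, y, z axes, in that order (R = Rz(yaw) Ry(pitch) Rx(roll)).
In Python, from workcell import sensors, vision, job_done gives the robot as it stands.
- The arm moves only by the tool carry_out, never from a script. Its argument "increments" is a list of rows, each a list of 7 numbers: the turn, a rotation vector about the tool's x, y, z in degrees, then the shift along the tool's x, y, z in mm, then the opening in per cent of the stroke, from 0 (shut) to 100 (fully open). A call has 1 to 12 rows; each row shifts and turns the commanded pose from where the row before left it, along the tool's axes as they then stand; what a row does not reach is not made up. A row lasts 1/8 s, in which the tool goes at most 62.5 mm and 10.7 degrees, less where a joint would pass 70% of its speed; a pose out of reach is approached as far as the arm can. A call is refused whole if a number of a shift passes 62.5 or a number of a turn 10.7, either way. A call with a gripper value outside its range is refused whole. The fingers move at their own pace and stop on an object; "squeeze" is the grip in N (left out, the last holds). Time passes only in rows, so rows that do not move let the fingers close. It gives the time, the measured TCP pose, the force and the opening at its end, in the units of the state.
- sensors.get_obs(): the state, without advancing time (a new reading comes with each control period).
- vision.camera(name): name is "scene" or "side" or "wrist"; returns the picture (480x640x3 uint8, red, green, blue); there is no depth.
- vision.calibration(name): a dict with "camera_matrix" (3x3 intrinsics, pixels), "extrinsics" (4x4, takes a point from world to camera coordinates); the wrist camera has in their place "mount" (4x4, takes a point from camera to tool coordinates, whose origin is the TCP and whose axes are the tool frame's). Camera axes: x right, y up, looking along -z (the intrinsics and any distortion apply to the point x, -y, -z); pixel columns grow to the right and rows downward; lengths in m; the calibration is good to about 2 mm. A picture is of the moment at which its call begins: read the wrist's pose just before it. calibration takes no time and is no camera call.
- job_done(): hands the job in, once; it reports no verdict.
The state is a dict: "time": time; "q": joint angles; "qd": joint speeds; "joint_efforts": joint torques, N m; "ee_pos": TCP position; "tcp_rot": TCP orientation; "wrist_force": force on the tool from outside, world axes, zero at the start; "torque": the same for the moment, N m; "opening": finger opening in m.
Only numpy, scipy, OpenCV 4.12 (cv2) and the standard library are available. Lean on these libraries where they do the work, as an engineer would, in place of code of your own. Each camera call takes 0.05 s, during which the arm holds its last target.

## Working session

There is one attempt and no reset: what is moved stays moved. The work goes in short steps, Python scripts to look and compute and a tool call to move; the robot and the scene stay as the last step left them, time stands still between calls to the robot, and variables do not carry over. Pictures are saved under pics/ and viewed, and the job is handed in when it is done.

Besides the shell and the picture viewer there is one more tool, called after "Request:" as name(argument=value, ...) on one line, values as JSON. carry_out: Moves the arm, as the interface text tells. Its arguments: {"type":"object","properties":{"increments":{"type":"array"},"squeeze":{"type":"number"}},"required":["increments"]}

```bash
mkdir -p pics; ls; python3 - <<'E'
from workcell import sensors, vision
import cv2, numpy as np
print(sensors.get_obs())
for n in ["scene","side","wrist"]:
    im=vision.camera(n); cv2.imwrite(f"pics/{n}0.png",im[:,:,::-1]); c=vision.calibration(n)
    print(n,{k:np.round(np.array(v),4).tolist() for k,v in c.items()})
E
```

```text
pics
{'time': 0.0, 'q': array([ 7.15626615e+01,  5.01103841e+00,  1.00342019e+01,  9.50981169e+01,
       -3.25679934e-04,  8.99999601e+01]), 'qd': array([-0.06064814, -0.14856661,  0.025671  ,  0.02714191, -0.01544816,
        0.01315759]), 'joint_efforts': array([-8.01509887e-04, -5.20386636e+01,  4.64805579e+01,  1.62046461e-02,
       -9.09073674e-05, -2.79171826e-05]), 'ee_pos': array([0.17387892, 0.52155913, 0.23058139]), 'tcp_rot': array([-179.75108596,   89.92504583, -108.18838441]), 'wrist_force': array([-0.08010129,  0.13133456,  0.78914401]), 'torque': array([ 0.03814878, -0.01771749,  0.01261797]), 'opening': 0.08551231197339203}
scene {'camera_matrix': [[568.8595, 0.0, 311.5105], [0.0, 568.8595, 238.9917], [0.0, 0.0, 1.0]], 'extrinsics': [[-0.616, 0.7877, -0.0047, 0.3174], [-0.4478, -0.3452, 0.8248, 0.1218], [0.6481, 0.5102, 0.5654, -1.7662], [0.0, 0.0, 0.0, 1.0]]}
side {'camera_matrix': [[458.2659, 0.0, 316.6639], [0.0, 458.2659, 234.1788], [0.0, 0.0, 1.0]], 'extrinsics': [[0.9679, -0.251, -0.0075, -0.4413], [0.1798, 0.6715, 0.7188, -0.155], [-0.1754, -0.6971, 0.6951, -0.8855], [0.0, 0.0, 0.0, 1.0]]}
wrist {'camera_matrix': [[379.2921, 0.0, 322.9123], [0.0, 379.2921, 239.8159], [0.0, 0.0, 1.0]], 'mount': [[0.0004, 0.3081, -0.9513, -0.1411], [-0.0005, 0.9513, 0.3081, 0.0796], [1.0, 0.0004, 0.0005, -0.0011], [0.0, 0.0, 0.0, 1.0]]}
```

View pics/scene0.png

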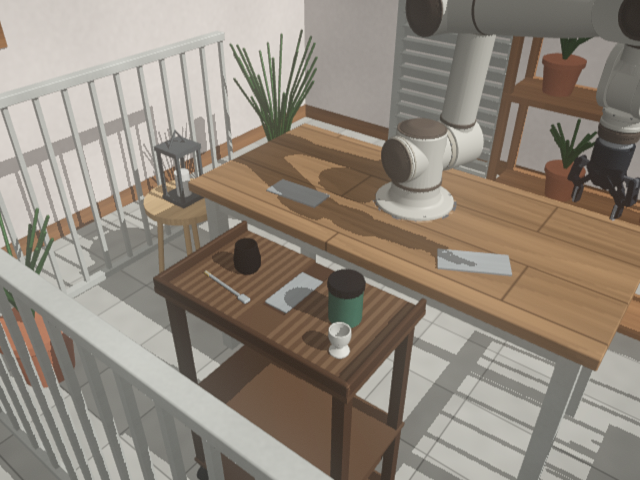

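View pics/side0.png

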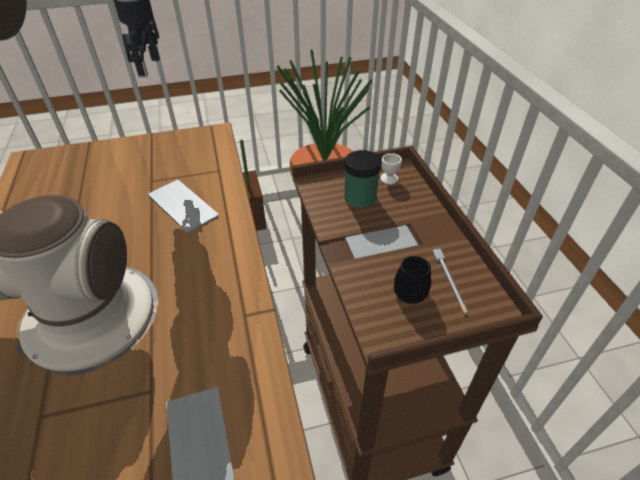

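View pics/wrist0.png

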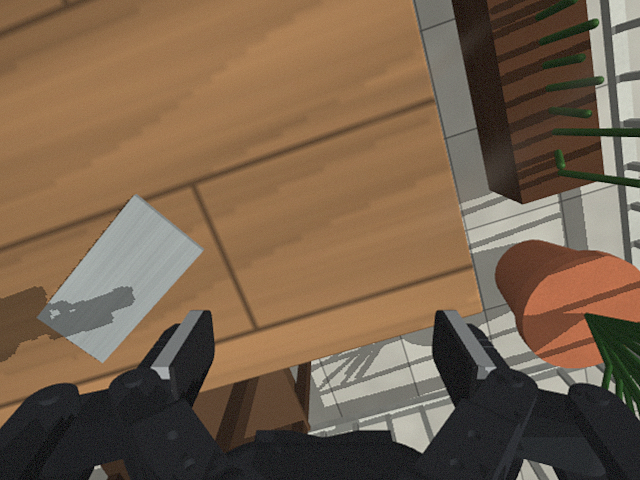

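Candidates for the strip: in the groove (scene 295,292 / side 381,241), and two loose plates on the table (scene 298,192 and 475,262). By the description it is the one in the tray groove. I'll check it in close crops.

```bash
python3 - <<'E'
import cv2
a=cv2.imread("pics/scene0.png")[215:375,150:430]; b=cv2.imread("pics/side0.png")[140:360,280:545]
cv2.imwrite("pics/sc_crop.png",cv2.resize(a,None,fx=2.8,fy=2.8,interpolation=cv2.INTER_CUBIC))
cv2.imwrite("pics/sd_crop.png",cv2.resize(b,None,fx=2.7,fy=2.7,interpolation=cv2.INTER_CUBIC))
E
```

```text
(no output)
```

View pics/sc_crop.png

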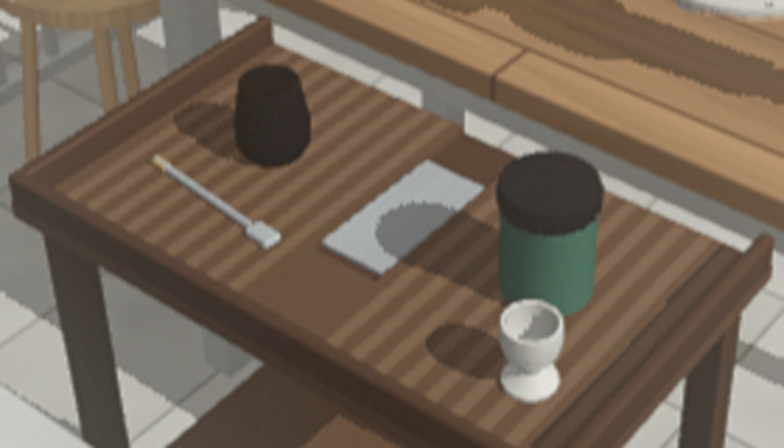

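View pics/sd_crop.png

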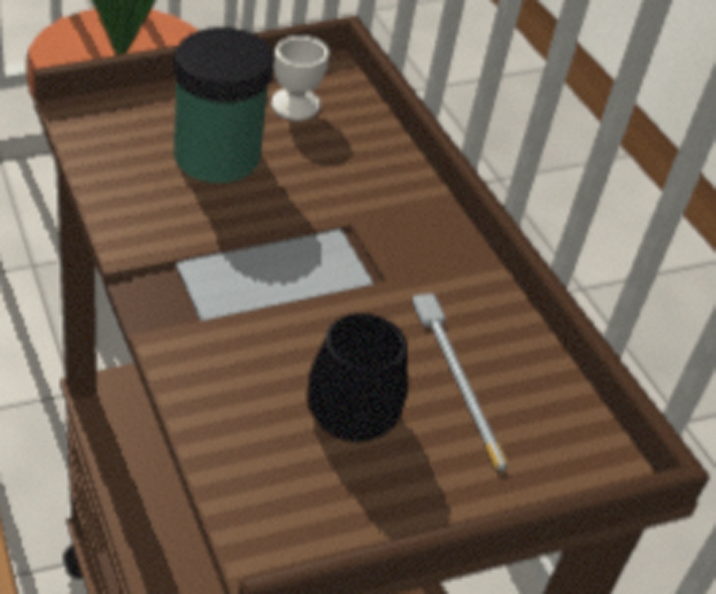

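Both crops show the right strip, flush in the groove, with the cup on one side and the canister on the other. Triangulating its corners, the cup rim and the tray.

```bash
cat > h.py <<'E'
import numpy as np, cv2
from scipy.spatial.transform import Rotation as R
from workcell import sensors, vision
F=np.diag([1.,-1,-1])
def Tcw(o): # wrist: camera->world
    M=np.array(vision.calibration("wrist")["mount"]); T=np.eye(4)
    T[:3,:3]=R.from_euler('xyz',o["tcp_rot"],degrees=True).as_matrix(); T[:3,3]=o["ee_pos"]
    return T@M
def cam(n,o=None):
    c=vision.calibration(n); K=np.array(c["camera_matrix"])
    C=Tcw(o) if n=="wrist" else np.linalg.inv(np.array(c["extrinsics"]))
    return K,C
def ray(KC,p):
    K,C=KC; d=np.linalg.inv(K)@np.array([p[0],p[1],1.]); d=C[:3,:3]@(F@d)
    return C[:3,3],d/np.linalg.norm(d)
def onz(KC,p,z):
    o,d=ray(KC,p); return o+d*(z-o[2])/d[2]
def proj(KC,X):
    K,C=KC; c=F@(np.linalg.inv(C)@np.r_[X,1])[:3]; u=K@c; return u[:2]/u[2]
def tri(rays):
    A=np.zeros((3,3));b=np.zeros(3)
    for o,d in rays:
        P=np.eye(3)-np.outer(d,d);A+=P;b+=P@o
    X=np.linalg.solve(A,b); return X,[np.linalg.norm((np.eye(3)-np.outer(d,d))@(X-o))*1e3 for o,d in rays]
E
python3 - <<'E'
from h import *
S=cam("scene");D=cam("side")
f=lambda p:(p[0]/2.8+150,p[1]/2.8+215); g=lambda p:(p[0]/2.7+280,p[1]/2.7+140)
prs=dict(fc=((427,161),(202,318)),fo=((484,187),(177,263)),bc=((323,242),(371,286)),bo=((380,274),(345,230)),
 cup=((270,80),(366,344)),can=((550,180),(224,64)),
 edgecup=((275,45),(245,580)))
for k,(a,b) in prs.items():
    X,e=tri([ray(S,f(a)),ray(D,g(b))]); print(k,np.round(X*1e3),np.round(e,1))
for n in [((475,262),)]: pass
E
```

```text
fc [532. -17.  32.] [1.5 1.5]
fo [531.  45.  32.] [1.8 1.8]
bc [669. -18.  32.] [2. 2.]
bo [673.  46.  33.] [2.9 2.9]
cup [ 603. -135.  109.] [2.3 2.3]
can [599. 157. 137.] [3.9 3.9]
edgecup [ 486. -244.   40.] [1.4 1.4]
```

The strip is at about (0.602, 0.014, 0.030) with yaw ≈ 0, the cup rim at (0.603, -0.135, 0.108) and the front edge at x ≈ 0.471. Next I move over the tray with the jaw axis along y for a close wrist view.

Request:
carry_out(increments=[[-9,0,0,0,0,0,100],[-9,0,0,0,0,0,100],[0,0,0,-1,-28,-34,100],[0,0,0,-1,-28,-34,100],[0,0,0,-1,-28,-34,100],[0,0,0,-1,-28,-34,100],[0,0,0,-1,-28,-34,100],[0,0,0,-1,-28,-34,100],[0,0,0,-1,-28,-34,100],[0,0,0,-1,-28,-34,100]])

```text
time: 1.4
ee_pos: [0.3965, 0.2468, 0.2392]
tcp_rot: [79.9, 90.0, 169.5]
wrist_force: [0.9, 0.6, 0.0]
opening: 0.0854
```

Request:
carry_out(increments=[[0,0,0,-1,-28,-34,100],[0,0,0,-1,-28,-34,100],[0,0,0,-1,-28,-34,100],[0,0,0,-1,-28,-34,100],[0,0,0,-1,-28,-34,100],[0,0,0,-1,-28,-34,100],[0,0,0,-1,-28,-34,100],[0,0,0,-1,-28,-34,100],[0,0,0,0,0,0,100],[0,0,0,0,0,0,100]])

```text
time: 2.65
ee_pos: [0.6175, -0.0255, 0.2468]
tcp_rot: [78.1, 89.9, 167.6]
wrist_force: [-0.6, 1.0, 0.4]
opening: 0.0851
```

```bash
python3 - <<'E'
from h import *
o=sensors.get_obs(); print({k:np.round(o[k],3) for k in ["time","q","ee_pos","tcp_rot","wrist_force"]})
im=vision.camera("wrist"); cv2.imwrite("pics/w1.png",im[:,:,::-1]); np.save("w1.npy",np.r_[o["ee_pos"],o["tcp_rot"]])
E
```

```text
{'time': np.float64(2.65), 'q': array([-2.3670e+00,  1.5230e+01,  2.3550e+01,  9.8384e+01,  1.1000e-02,
       -1.9120e+00]), 'ee_pos': array([ 0.617, -0.025,  0.247]), 'tcp_rot': array([ 78.073,  89.935, 167.619]), 'wrist_force': array([-0.634,  1.041,  0.379])}
```

View pics/w1.png

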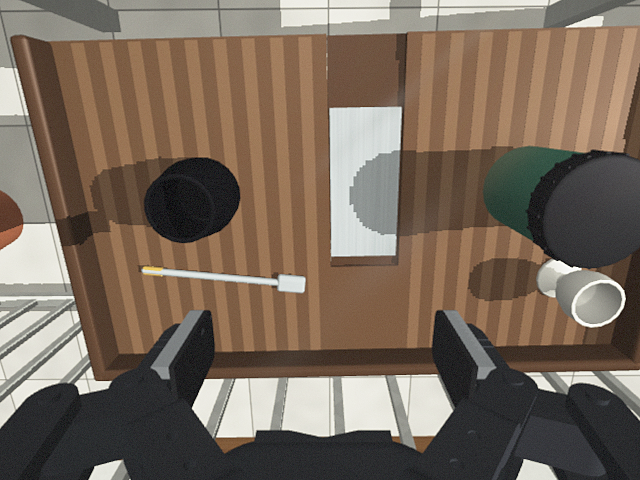

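The strip shows at (331..401, 108..256) with the groove mouth at row ~35; the cup mouth is around (188,208). Measuring precisely.

```bash
python3 - <<'E'
from h import *
im=cv2.imread("pics/w1.png"); p=np.load("w1.npy"); o=dict(ee_pos=p[:3],tcp_rot=p[3:])
W=cam("wrist",o)
hsv=cv2.cvtColor(im,cv2.COLOR_BGR2HSV)
m=((hsv[...,1]<60)&(hsv[...,2]>90)).astype(np.uint8); r=np.zeros_like(m); r[95:270,315:415]=m[95:270,315:415]
c=max(cv2.findContours(r,0,1)[0],key=cv2.contourArea); a=cv2.approxPolyDP(c,6,True)[:,0]; print(a.tolist(), cv2.minAreaRect(c))
for q in a: print(q,np.round(onz(W,q,.032)*1e3,1))
for q in [(328,36),(404,34),(52,42),(634,29)]: print("edge",q,np.round(onz(W,q,.032)*1e3,1))
k=cv2.convertScaleAbs(im[145:255,130:255],alpha=4,beta=0); cv2.imwrite("pics/cup1.png",cv2.resize(k,None,fx=5,fy=5,interpolation=cv2.INTER_CUBIC))
E
```

```text
[[401, 106], [329, 108], [331, 256], [395, 255]] ((365.0, 181.0), (150.0, 72.0), 90.0)
[401 106] [528.6  43.4  32. ]
[329 108] [529.8 -20.4  32. ]
[331 256] [669.6 -18.9  32. ]
[395 255] [669.1  45.1  32. ]
edge (328, 36) [472.6 -21.   32. ]
edge (404, 34) [471.6  42.8  32. ]
edge (52, 42) [ 475.1 -254.1   32. ]
edge (634, 29) [469.5 234.8  32. ]
```

View pics/cup1.png

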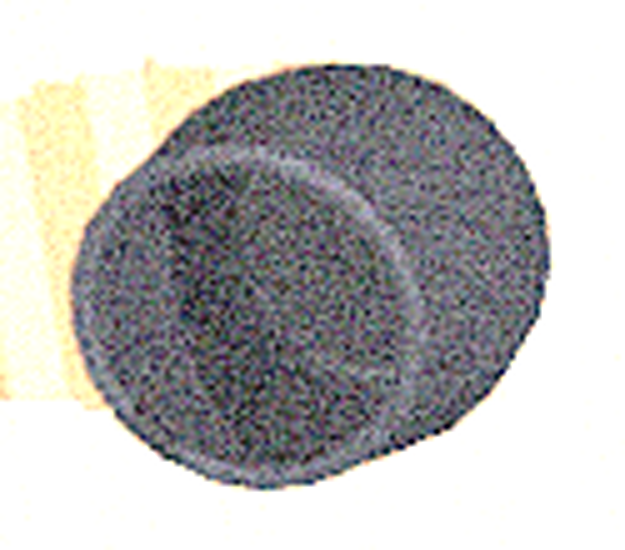

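Request:
carry_out(increments=[[-1.1,0,0,18,0.75,3.8,0],[0,0,0,18,0.75,3.8,0],[0,0,0,18,0.75,3.8,0],[0,0,0,18,0.75,3.8,0],[0,0,0,18,0.75,3.8,0],[0,0,0,18,0.75,3.8,0],[0,0,0,18,0.75,3.8,0],[0,0,0,18,0.75,3.8,0],[0,0,0,18,0.75,3.8,0],[0,0,0,18,0.75,3.8,0],[0,0,0,0,0,0,0],[0,0,0,0,0,0,0]])

```text
time: 4.2
ee_pos: [0.6102, 0.0122, 0.0678]
tcp_rot: [-92.3, 90.0, -1.6]
wrist_force: [-0.1, -0.2, 0.2]
opening: 0.0002
```

```bash
cat >> h.py <<'E'
def st(n=4,pic=None,name="wrist"):
    fs=[]
    for i in range(n):
        o=sensors.get_obs(); fs.append(o["wrist_force"]); im=vision.camera(name)
    print("t %.2f"%o["time"],"pos",np.round(o["ee_pos"]*1e3,2),"rot",np.round(o["tcp_rot"],2),"F",np.round(np.mean(fs,0),2),"sd",np.round(np.std(fs,0),2),"open",round(o["opening"]*1e3,1))
    o=sensors.get_obs()
    if pic: cv2.imwrite(f"pics/{pic}.png",vision.camera(name)[:,:,::-1])
    return o
E
python3 - <<'E'
from h import *
S=st
o=st(6,"w2"); W=dict(ee_pos=np.load("w1.npy")[:3],tcp_rot=np.load("w1.npy")[3:])
print(onz(cam("wrist",W),(179.6,208.2),.108))
E
```

```text
t 4.45 pos [610.27  12.16  67.93] rot [-89.93  89.94   0.72] F [ 0.12 -0.11  0.1 ] sd [0.66 0.57 0.4 ] open 0.0
[ 0.60202614 -0.13460226  0.108     ]
```

View pics/w2.png

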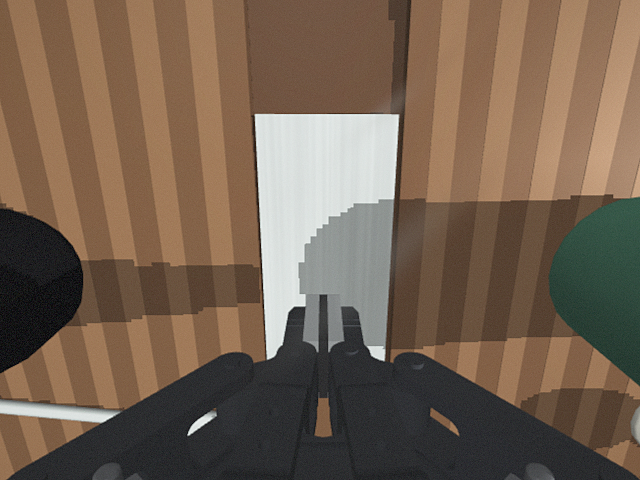

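Fingers shut above the strip (tips at 322,297; strip 255..400). Descending.

Request:
carry_out(increments=[[0,0,0,8,0,0,0],[0,0,0,8,0,0,0],[0,0,0,8,0,0,0],[0,0,0,5,0,0,0],[0,0,0,2,0,0,0],[0,0,0,0,0,0,0]])

```text
time: 5.3
ee_pos: [0.6099, 0.0123, 0.0363]
tcp_rot: [109.7, 90.0, -159.7]
wrist_force: [-0.4, 0.2, -0.8]
opening: 0.0001
```

Request:
carry_out(increments=[[0,0,0,0.5,0,0,0],[0,0,0,0.5,0,0,0]])

```text
time: 5.55
ee_pos: [0.6101, 0.0123, 0.0355]
tcp_rot: [-91.2, 90.0, -0.6]
wrist_force: [-0.2, 0.6, -0.1]
opening: 0.0004
```

Request:
carry_out(increments=[[0,0,0,0.5,0,0,0],[0,0,0,0.5,0,0,0]])

```text
time: 5.8
ee_pos: [0.6099, 0.0123, 0.0343]
tcp_rot: [-74.1, 90.0, 16.6]
wrist_force: [0.4, 0.0, -0.3]
opening: 0.0001
```

Request:
carry_out(increments=[[0,0,0,0.4,0,0,0],[0,0,0,0.4,0,0,0]])

```text
time: 6.05
ee_pos: [0.6099, 0.0123, 0.0336]
tcp_rot: [-134.1, 90.0, -43.4]
wrist_force: [-1.1, 1.1, 2.8]
opening: 0.0
```

Request:
carry_out(increments=[[0,0,0,0.4,0,0,0],[0,0,0,0,0,0,0]])

```text
time: 6.3
ee_pos: [0.6099, 0.0123, 0.0334]
tcp_rot: [-92.0, 90.0, -1.4]
wrist_force: [-1.8, -0.5, 3.6]
opening: -0.0002
```

Request:
carry_out(increments=[[0,0,0,0.4,0,0,0],[0,0,0,0,0,0,0]])

```text
time: 6.55
ee_pos: [0.6099, 0.0123, 0.0331]
tcp_rot: [-88.6, 90.0, 2.0]
wrist_force: [-2.7, -0.6, 6.4]
opening: 0.0002
```

Contact at z ≈ 33.8 mm, pressing ~6 N. Slide.

Request:
carry_out(increments=[[0,0,0,0,2,0,0],[0,0,0,0.05,4,0,0],[0,0,0,0.05,4,0,0]])

```text
time: 6.92
ee_pos: [0.6002, 0.0122, 0.033]
tcp_rot: [-89.7, 89.9, 1.0]
wrist_force: [3.1, 0.1, 5.3]
opening: -0.0003
```

```bash
python3 - <<'E'
from h import *
st(4,"w3")
E
```

```text
t 7.08 pos [599.71  12.16  32.92] rot [-89.18  89.98   1.48] F [1.68 0.18 5.32] sd [0.92 0.13 0.31] open -0.3
```

View pics/w3.png

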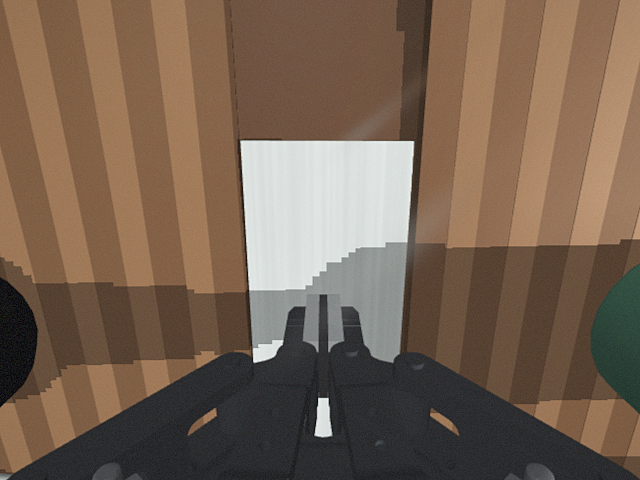

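```bash
cat >> h.py <<'E'
def front(pic,o,z=.033):
    im=cv2.imread(f"pics/{pic}.png"); hsv=cv2.cvtColor(im,cv2.COLOR_BGR2HSV)
    m=(hsv[...,1]<60)&(hsv[...,2]>90)
    out=[]
    for c in (290,325,355):
        rows=np.where(m[:290,c])[0]
        out.append(np.round(onz(cam("wrist",o),(c,rows.min()),z)*1e3,1)[:2].tolist() if len(rows) else None)
    print("front",out,"tip-front",[round(o["ee_pos"][0]*1e3-q[0],1) for q in out if q])
E
python3 - <<'E'
from h import *
o=sensors.get_obs()
front("w3",o)
E
```

```text
front [[527.8, -1.4], [527.7, 11.2], [527.6, 22.0]] tip-front [np.float64(71.9), np.float64(72.0), np.float64(72.1)]
```

```bash
python3 - <<'E'
from h import *
o=dict(ee_pos=np.array([.61027,.01216,.06793]),tcp_rot=np.array([-89.93,89.94,.72]))
front("w2",o)
E
```

```text
front [[529.3, -4.2], [529.1, 11.3], [529.0, 24.5]] tip-front [np.float64(81.0), np.float64(81.2), np.float64(81.3)]
```

It slipped: the strip advanced only ~1.5 mm for a 10 mm stroke. I'll press slightly harder, about 8 N (total 11 N with the weight).

Request:
carry_out(increments=[[0,0,0,0.2,0,0,0],[0,0,0,0.2,0,0,0],[0,0,0,0,0,0,0]])

```text
time: 7.55
ee_pos: [0.5997, 0.0122, 0.0326]
tcp_rot: [-99.8, 90.0, -9.1]
wrist_force: [0.1, -0.4, 6.8]
opening: -0.0002
```

```bash
python3 - <<'E'
from h import *
st(4)
E
```

```text
t 7.70 pos [599.72  12.17  32.68] rot [-91.64  89.98  -0.98] F [-0.12 -0.04  7.26] sd [0.16 0.54 0.32] open -0.3
```

Request:
carry_out(increments=[[0,0,0,0.1,1,0,0],[0,0,0,0.1,2,0,0],[0,0,0,0.1,3,0,0],[0,0,0,0.05,3,0,0]])

```text
time: 8.25
ee_pos: [0.5914, 0.0121, 0.0325]
tcp_rot: [-88.0, 89.9, 2.6]
wrist_force: [3.6, 0.5, 7.2]
opening: -0.0002
```

```bash
python3 - <<'E'
from h import *
o=st(3,"w4"); front("w4",o)
E
```

```text
t 8.35 pos [591.05  12.05  32.48] rot [-89.47  89.93   1.19] F [2.61 0.16 7.2 ] sd [0.76 0.41 0.13] open -0.3
front [[519.1, -1.5], [519.0, 11.1], [518.2, 21.8]] tip-front [np.float64(71.9), np.float64(72.0), np.float64(72.8)]
```

It sticks now at ~7.2 N. Continuing with a gradual drop.

Request:
carry_out(increments=[[0,0,0,0.1,4,0,0],[0,0,0,0.1,4,0,0],[0,0,0,0.1,4,0,0],[0,0,0,0.1,4,0,0]])

```text
time: 8.95
ee_pos: [0.5752, 0.0119, 0.032]
tcp_rot: [-88.3, 89.9, 2.4]
wrist_force: [3.3, -0.4, 6.4]
opening: 0.0003
```

```bash
python3 - <<'E'
from h import *
o=st(2,"w5"); front("w5",o)
E
```

```text
t 9.00 pos [574.76  11.89  31.93] rot [-91.88  89.94  -1.21] F [ 2.72 -0.31  6.15] sd [0.59 0.08 0.26] open 0.1
front [[459.2, -0.9], [459.0, 10.3], [458.9, 20.0]] tip-front [np.float64(115.6), np.float64(115.8), np.float64(115.9)]
```

View pics/w5.png

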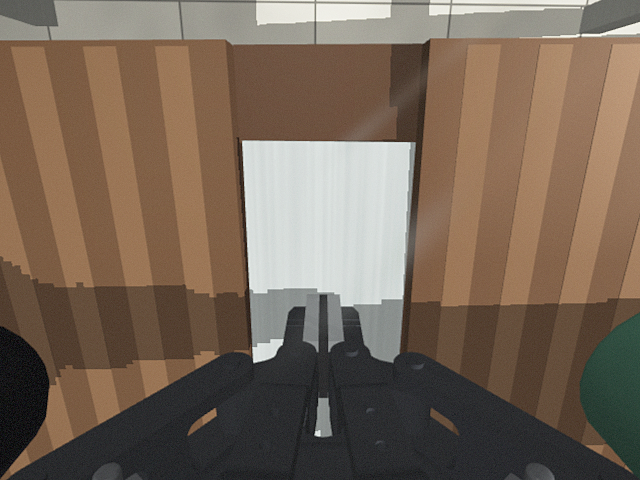

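The strip follows with no slip (front at row 140 again). The force eased to 6.2 N, so I'll add a little drop.

Request:
carry_out(increments=[[0,0,0,0.3,0,0,0],[0,0,0,0.15,4,0,0],[0,0,0,0.15,4,0,0],[0,0,0,0.15,4,0,0],[0,0,0,0.15,4,0,0]])

```text
time: 9.72
ee_pos: [0.5593, 0.0117, 0.0312]
tcp_rot: [-90.1, 89.9, 0.6]
wrist_force: [3.2, -0.4, 6.9]
opening: -0.0
```

```bash
sed -i 's/rows=np.where(m\[:290,c\])\[0\]/rows=np.where(~m[:285,c])[0]; rows=np.array([rows.max()+1])/' h.py; python3 - <<'E'
from h import *
o=st(2,"w6"); front("w6",o)
E
```

```text
t 9.78 pos [558.84  11.69  31.11] rot [-88.27  89.93   2.39] F [ 2.86 -0.53  6.75] sd [0.35 0.14 0.19] open -0.0
front [[487.2, -1.7], [487.1, 10.7], [487.0, 21.4]] tip-front [np.float64(71.7), np.float64(71.8), np.float64(71.9)]
```

Front at x = 487. Now I lift, shift back 52 mm and re-press nearer the strip's rear, where the floor is stiffer.

Request:
carry_out(increments=[[0,0,0,-1,0,0,0],[0,0,0,-1,0,0,0],[0,0,0,-4,0,0,0],[0,0,0,-2,-13,0.1,0],[0,0,0,0,-13,0.1,0],[0,0,0,0,-13,0.1,0],[0,0,0,0,-13,0.1,0],[0,0,0,3,0,0,0],[0,0,0,1,0,0,0],[0,0,0,0,0,0,0]])

```text
time: 11.12
ee_pos: [0.6105, 0.0127, 0.0344]
tcp_rot: [93.1, 90.0, -176.2]
wrist_force: [0.6, 0.3, -0.4]
opening: -0.0001
```

```bash
python3 - <<'E'
from h import *
o=st(4,"w7"); front("w7",o)
E
```

```text
t 11.28 pos [610.75  12.68  34.74] rot [-87.39  89.99   3.27] F [-0.06 -0.    0.18] sd [0.44 0.21 0.41] open 0.2Traceback (most recent call last):
  File "<stdin>", line 2, in <module>
  File "h.py", line 38, in front
    rows=np.where(~m[:285,c])[0]; rows=np.array([rows.max()+1])
                                                 ~~~~~~~~^^
    return umr_maximum(a, axis, None, out, keepdims, initial, where)
ValueError: zero-size array to reduction operation maximum which has no identity
```

Request:
carry_out(increments=[[0,0,0,0.4,0,0,0],[0,0,0,0.4,0,0,0],[0,0,0,0.3,0,0,0],[0,0,0,0,0,0,0]])

```text
time: 11.88
ee_pos: [0.6109, 0.0127, 0.0335]
tcp_rot: [-109.4, 90.0, -18.7]
wrist_force: [-0.6, 0.4, 0.8]
opening: 0.0002
```

Request:
carry_out(increments=[[0,0,0,0.3,0,0,0],[0,0,0,0,0,0,0]])

```text
time: 12.12
ee_pos: [0.6109, 0.0127, 0.0334]
tcp_rot: [-99.8, 90.0, -9.1]
wrist_force: [-1.5, 0.6, 2.9]
opening: 0.0002
```

Request:
carry_out(increments=[[0,0,0,0.2,0,0,0],[0,0,0,0,0,0,0]])

```text
time: 12.38
ee_pos: [0.611, 0.0127, 0.0332]
tcp_rot: [-90.3, 90.0, 0.3]
wrist_force: [-2.3, -0.0, 4.7]
opening: 0.0001
```

Request:
carry_out(increments=[[0,0,0,0.2,0,0,0],[0,0,0,0.15,0,0,0],[0,0,0,0,0,0,0]])

```text
time: 12.75
ee_pos: [0.6109, 0.0127, 0.033]
tcp_rot: [-88.6, 90.0, 2.0]
wrist_force: [-2.9, 0.8, 6.8]
opening: 0.0
```

```bash
python3 - <<'E'
from h import *
o=st(3)
E
```

```text
t 12.85 pos [610.94  12.7   32.99] rot [-88.49  89.98   2.17] F [-2.96  0.41  6.92] sd [0.24 0.31 0.3 ] open 0.0
```

Request:
carry_out(increments=[[0,0,0,0.1,1,0,0],[0,0,0,0.1,2,0,0],[0,0,0,0.05,3,0,0],[0,0,0,0.1,4,0,0],[0,0,0,0.1,4,0,0]])

```text
time: 13.52
ee_pos: [0.5977, 0.0125, 0.0327]
tcp_rot: [-90.3, 89.9, 0.4]
wrist_force: [3.9, 0.2, 5.0]
opening: -0.0002
```

```bash
python3 - <<'E'
from h import *
o=st(2,"w8","scene" if 0 else "wrist")
E
```

```text
t 13.57 pos [597.2   12.55  32.66] rot [-89.08  89.91   1.58] F [2.76 0.57 4.93] sd [1.17 0.37 0.11] open 0.3
```

View pics/w8.png

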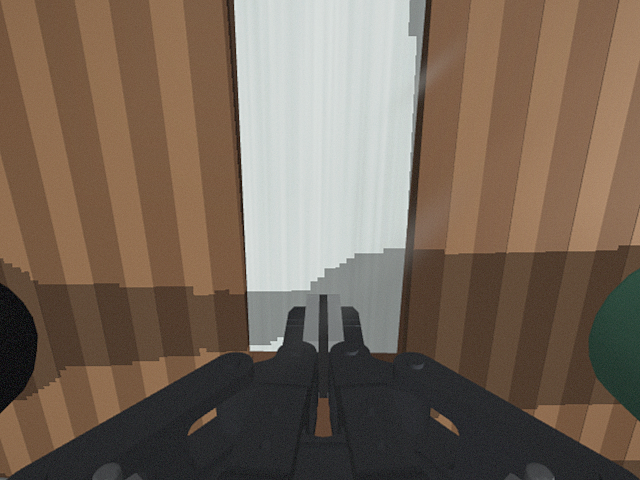

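```bash
cat >> h.py <<'E'
def rear(pic,o,z=.033,c=(252,262,390)):
    im=cv2.imread(f"pics/{pic}.png"); hsv=cv2.cvtColor(im,cv2.COLOR_BGR2HSV)
    m=(hsv[...,1]<60)&(hsv[...,2]>70)
    for k in c:
        r=np.where(~m[300:,k])[0].min()+300
        X=onz(cam("wrist",o),(k,r),z)*1e3; print("rear",k,r,np.round(X[:2],1),"tip->rear",round(X[0]-o["ee_pos"][0]*1e3,1))
E
python3 - <<'E'
from h import *
rear("w8",sensors.get_obs()); 
try: rear("w7",dict(ee_pos=np.array([.61075,.01268,.03474]),tcp_rot=np.array([-87.39,89.99,3.27])))
except Exception as e: print(e)
E
```

```text
rear 252 352 [614.1 -18.8] tip->rear 16.9
rear 262 352 [614.1 -14.5] tip->rear 16.8
rear 390 354 [614.4  40.8] tip->rear 17.2
rear 252 349 [627.5 -19. ] tip->rear 16.8
rear 262 349 [627.5 -14.6] tip->rear 16.7
rear 390 350 [627.4  41.3] tip->rear 16.6
```

No slip (tip-to-rear stays 16.8 mm). Restoring the force and continuing.

Request:
carry_out(increments=[[0,0,0,0.3,0,0,0],[0,0,0,0.15,4,0,0],[0,0,0,0.15,4,0,0],[0,0,0,0.15,4,0,0]])

```text
time: 14.18
ee_pos: [0.5858, 0.0124, 0.0321]
tcp_rot: [-89.6, 89.9, 1.1]
wrist_force: [3.0, 0.4, 6.0]
opening: 0.0004
```

```bash
python3 - <<'E'
from h import *
o=st(2,"w9");rear("w9",o)
E
```

```text
t 14.22 pos [585.38  12.37  32.1 ] rot [-90.27  89.88   0.39] F [2.62 0.13 5.86] sd [0.34 0.23 0.11] open -0.1
rear 252 352 [601.9 -18.8] tip->rear 16.5
rear 262 352 [601.8 -14.5] tip->rear 16.4
rear 390 354 [602.2  40.5] tip->rear 16.8
```

Request:
carry_out(increments=[[0,0,0,0.3,1,0,0],[0,0,0,0.18,4,0,0],[0,0,0,0.18,4,0,0],[0,0,0,0.18,4,0,0]])

```text
time: 14.82
ee_pos: [0.573, 0.0122, 0.0315]
tcp_rot: [-90.1, 89.8, 0.6]
wrist_force: [3.3, 0.3, 6.3]
opening: -0.0001
```

```bash
python3 - <<'E'
from h import *
o=st(2,"w10");rear("w10",o)
E
```

```text
t 14.88 pos [572.55  12.26  31.41] rot [-89.35  89.86   1.31] F [2.73 0.25 6.92] sd [0.56 0.09 0.6 ] open 0.1
rear 252 352 [588.6 -18.8] tip->rear 16.0
rear 262 352 [588.5 -14.5] tip->rear 16.0
rear 390 354 [588.9  40.3] tip->rear 16.4
```

Request:
carry_out(increments=[[0,0,0,0.15,3,0,0],[0,0,0,0.18,4,0,0],[0,0,0,0.18,4,0,0]])

```text
time: 15.35
ee_pos: [0.562, 0.0121, 0.0309]
tcp_rot: [-90.1, 89.8, 0.5]
wrist_force: [3.8, -0.1, 6.3]
opening: 0.0
```

```bash
python3 - <<'E'
from h import *
o=st(2,"w11");rear("w11",o)
E
```

```text
t 15.40 pos [561.53  12.12  30.92] rot [-89.8   89.86   0.86] F [ 3.1  -0.61  6.8 ] sd [0.75 0.54 0.49] open -0.2
rear 252 352 [577.2 -18.8] tip->rear 15.7
rear 262 352 [577.1 -14.5] tip->rear 15.6
rear 390 355 [578.   40.1] tip->rear 16.5
```

Request:
carry_out(increments=[[0,0,0,0.15,3,0,0],[0,0,0,0.18,4,0,0],[0,0,0,0.15,3,0,0],[0,0,0,0,0,0,0]])

```text
time: 16.0
ee_pos: [0.5517, 0.012, 0.0304]
tcp_rot: [-89.3, 89.9, 1.4]
wrist_force: [2.0, -0.5, 7.6]
opening: -0.0003
```

```bash
python3 - <<'E'
from h import *
o=st(4,"w12");rear("w12",o)
cv2.imwrite("pics/side2.png",vision.camera("side")[:,:,::-1])
E
```

```text
t 16.15 pos [551.65  12.02  30.3 ] rot [-89.43  89.89   1.24] F [ 1.69 -0.01  7.09] sd [0.36 0.39 0.5 ] open -0.1
rear 252 352 [566.9 -18.8] tip->rear 15.3
rear 262 352 [566.9 -14.6] tip->rear 15.2
rear 390 355 [567.7  39.8] tip->rear 16.1
```

View pics/side2.png

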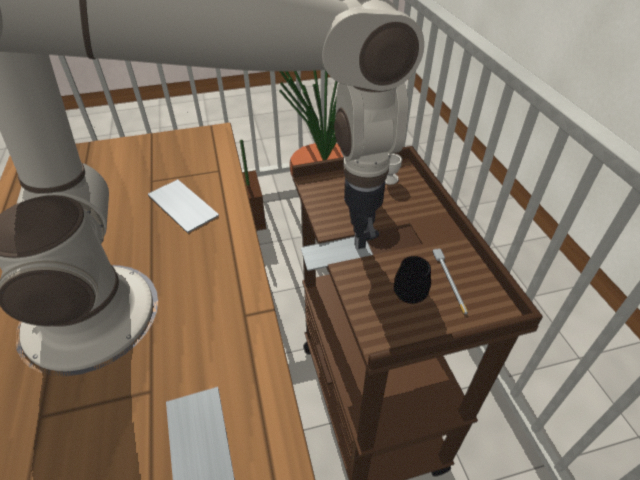

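The strip hangs out ~43 mm. Releasing gently, then checking the table edge position for clearance.

Request:
carry_out(increments=[[0,0,0,-0.4,0,0,0],[0,0,0,-0.4,0,0,0],[0,0,0,-0.4,0,0,0],[0,0,0,-0.6,0,0,0],[0,0,0,-0.8,0,0,0],[0,0,0,-1,0,0,0],[0,0,0,-2,0,0,0],[0,0,0,-10,0,0,0],[0,0,0,-20,0,0,0],[0,0,0,-30,0,0,0],[0,0,0,-20,0,0,100],[0,0,0,0,0,0,100]])

```text
time: 17.8
ee_pos: [0.5518, 0.012, 0.1171]
tcp_rot: [-88.8, 89.8, 1.9]
wrist_force: [-0.1, -0.9, -0.2]
opening: 0.0361
```

```bash
python3 - <<'E'
from h import *
o=st(4,"w13")
D=cam("side")
for p in [(250,195),(262,245),(275,300)]: print("table",np.round(onz(D,p,0)*1e3))
E
```

```text
t 17.95 pos [550.5   12.01 114.23] rot [  89.63   89.93 -179.7 ] F [-0.07 -0.01 -0.07] sd [0.31 0.56 0.57] open 58.0
table [357. 281.   0.]
table [356. 100.   0.]
table [356. -58.   0.]
```

View pics/w13.png

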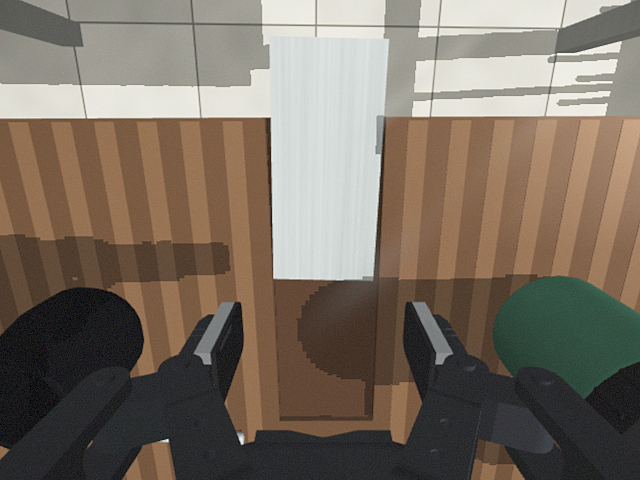

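```bash
python3 - <<'E'
from h import *
W=cam("wrist",dict(ee_pos=np.array([.5505,.01201,.11423]),tcp_rot=np.array([89.63,89.93,-179.7])))
for p in [(271,38),(389,40),(274,279),(379,279)]: print(np.round(onz(W,p,.032)*1e3,1))
for p in [(240,119),(400,117)]: print("edge",np.round(onz(W,p,.0338)*1e3,1))
st(1)
E
```

```text
[431.1 -17.7  32. ]
[431.4  44.7  32. ]
[569.5 -20.1  32. ]
[568.8  47.1  32. ]
edge [472.1 -36.   33.8]
edge [470.   53.   33.8]
t 18.05 pos [550.35  11.98 114.02] rot [  90.26   89.9  -179.08] F [ 0.38 -0.87 -0.32] sd [0. 0. 0.] open 72.5
```

Request:
carry_out(increments=[[0,0,0,0,20,0,100],[0,0,0,0,20,0,100],[0,0,0,0,20,0,100],[0,0,0,0,20,0,100],[0,0,0,0,20,1,100],[0,0,0,10,4,0,100],[0,0,0,20,0,0,100],[0,0,0,10,0,0,100],[0,0,0,0,0,0,100]])

```text
time: 19.23
ee_pos: [0.4465, 0.0118, 0.0741]
tcp_rot: [92.4, 89.9, -177.0]
wrist_force: [-0.1, 1.0, -0.4]
opening: 0.0855
```

```bash
python3 - <<'E'
from h import *
o=st(2,"w14"); im=vision.camera("side"); cv2.imwrite("pics/side3.png",cv2.resize(im[180:300,230:430,::-1],None,fx=4,fy=4,interpolation=cv2.INTER_CUBIC))
E
```

```text
t 19.27 pos [446.92  11.8   74.89] rot [  92.     89.96 -177.34] F [ 0.3   0.33 -0.58] sd [0.38 0.68 0.17] open 85.4
```

View pics/w14.png

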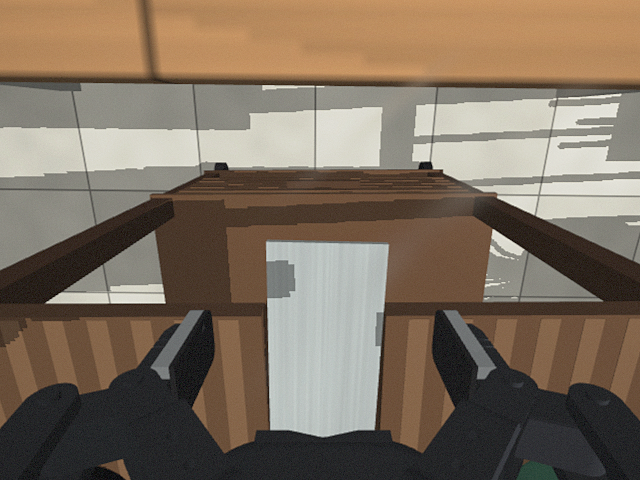

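View pics/side3.png

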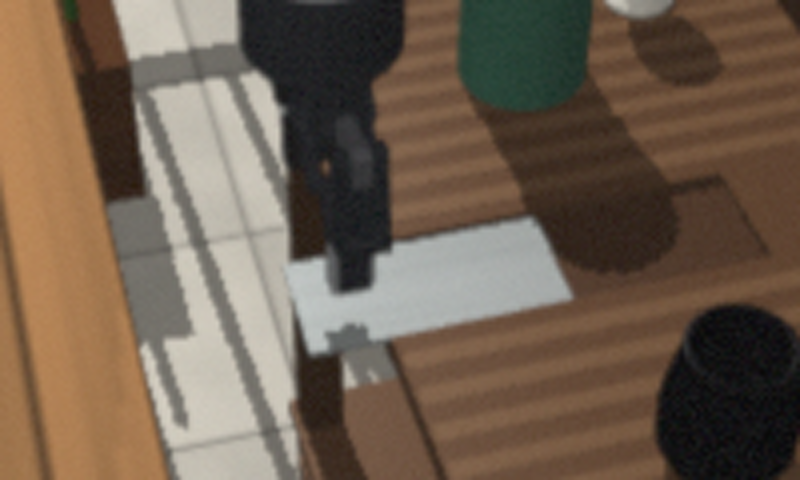

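```bash
python3 - <<'E'
from h import *
W=cam("wrist",sensors.get_obs())
for z in (.032,.028):
  for p in [(266.5,242),(388.5,243),(269,400),(379,400)]: print(z,np.round(onz(W,p,z)*1e3,1))
E
```

```text
0.032 [428.8 -18.3  32. ]
0.032 [428.7  44.3  32. ]
0.032 [527.7 -20.3  32. ]
0.032 [526.9  45.   32. ]
0.028 [430.2 -18.9  28. ]
0.028 [430.   45.1  28. ]
0.028 [531.1 -20.9  28. ]
0.028 [530.3  45.8  28. ]
```

Request:
carry_out(increments=[[0,0,0,14,0,1,100],[0,0,0,18,0,0,100],[0,0,0,18,0,0,100],[0,0,0,12,0,0,100],[0,0,0,8,0,0,100],[0,0,0,0,0,0,100],[0,0,0,0,0,0,100]])

```text
time: 20.3
ee_pos: [0.4472, 0.0128, 0.0056]
tcp_rot: [-88.6, 90.0, 2.0]
wrist_force: [0.2, -0.4, 1.1]
opening: 0.0857
```

```bash
python3 - <<'E'
from h import *
o=st(3,"w15"); im=vision.camera("side"); cv2.imwrite("pics/side4.png",cv2.resize(im[180:300,230:430,::-1],None,fx=4,fy=4,interpolation=cv2.INTER_CUBIC))
E
```

```text
t 20.40 pos [447.32  12.79   5.73] rot [-90.41  89.94   0.25] F [-0.18  0.13  0.72] sd [0.31 0.35 0.29] open 85.5
```

View pics/w15.png

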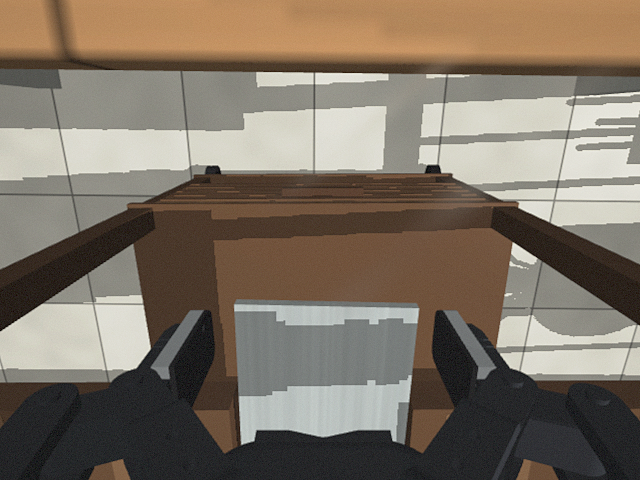

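View pics/side4.png

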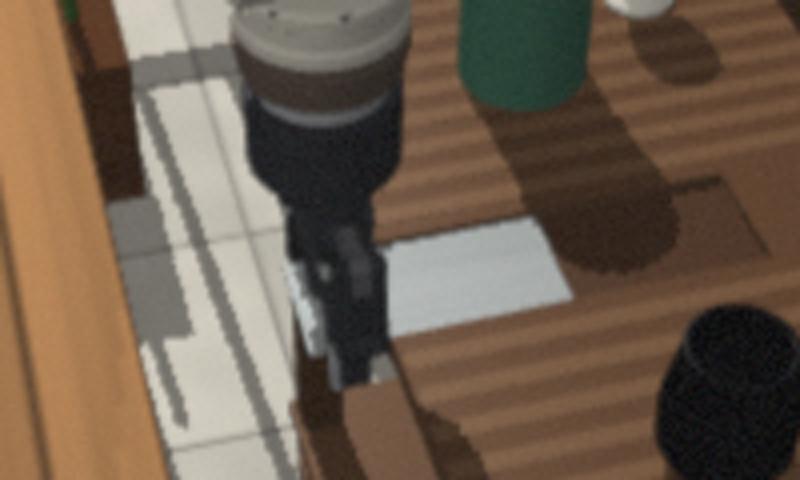

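Request:
carry_out(increments=[[0,0,0,0,0,0.8,100],[0,0,0,0,0,0,85],[0,0,0,0,0,0,80],[0,0,0,0,0,0,76],[0,0,0,0,0,0,70],[0,0,0,0,0,0,60],[0,0,0,0,0,0,60]], squeeze=60)

```text
time: 21.42
ee_pos: [0.4469, 0.0136, 0.0052]
tcp_rot: [-135.9, 90.0, -45.2]
wrist_force: [0.3, -0.1, 1.2]
opening: 0.0621
```

```bash
python3 - <<'E'
from h import *
o=st(3,"w16"); im=vision.camera("side"); cv2.imwrite("pics/side5.png",cv2.resize(im[180:300,230:430,::-1],None,fx=4,fy=4,interpolation=cv2.INTER_CUBIC))
E
```

```text
t 21.52 pos [446.88  13.59   5.16] rot [169.97  90.   -99.37] F [-0.35  0.04  1.19] sd [0.73 0.55 0.31] open 62.1
```

View pics/w16.png

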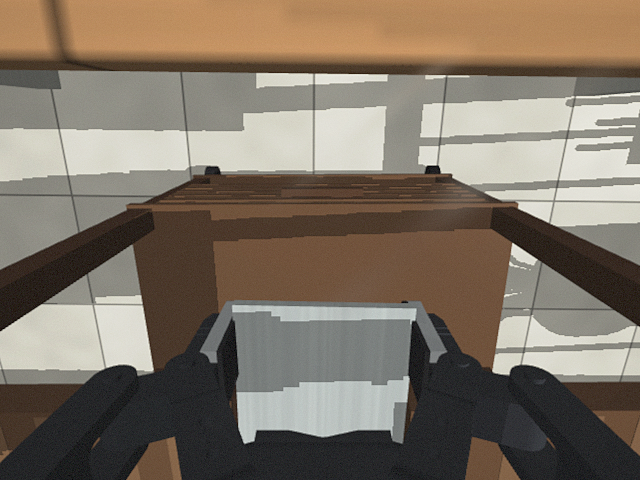

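View pics/side5.png

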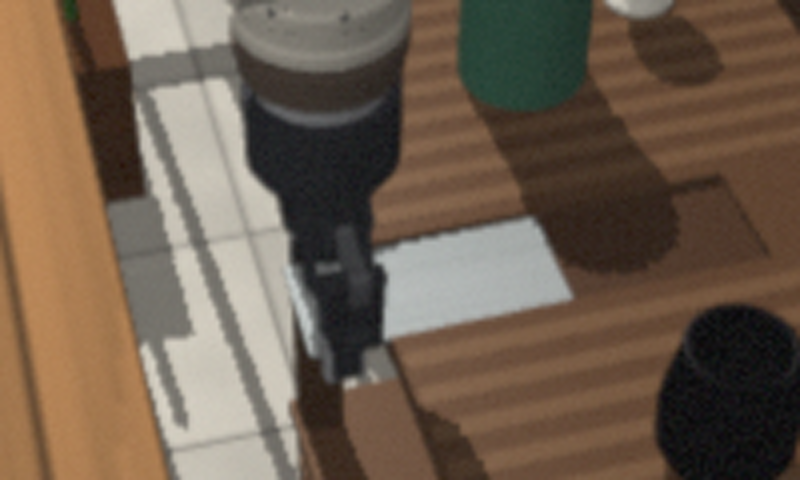

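Gripped on both long sides. Lifting slowly with a slightly firmer grip.

Request:
carry_out(increments=[[0,0,0,0,0,0,60],[0,0,0,-1,0,0,60],[0,0,0,-2,0,0,60],[0,0,0,-3,0,0,60],[0,0,0,-5,0,0,60],[0,0,0,-5,0,0,60],[0,0,0,-8,0,0,60],[0,0,0,-8,0,0,60],[0,0,0,-8,0,0,60],[0,0,0,0,0,0,60]], squeeze=80)

```text
time: 22.92
ee_pos: [0.4474, 0.0136, 0.046]
tcp_rot: [-89.1, 89.9, 1.5]
wrist_force: [0.2, -0.0, -2.3]
opening: 0.0615
```

```bash
python3 - <<'E'
from h import *
o=st(3,"w17"); im=vision.camera("side"); cv2.imwrite("pics/side6.png",cv2.resize(im[150:300,230:430,::-1],None,fx=4,fy=4,interpolation=cv2.INTER_CUBIC))
E
```

```text
t 23.02 pos [446.86  13.58  45.12] rot [-163.86   90.    -73.2 ] F [ 0.   -0.17 -2.21] sd [0.14 0.25 0.08] open 61.6
```

View pics/w17.png

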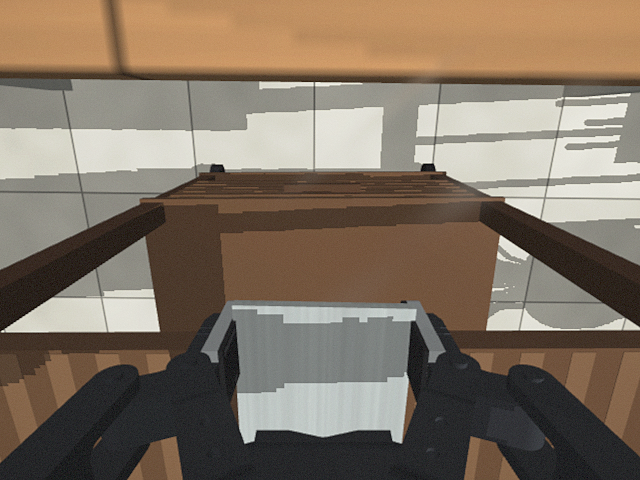

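View pics/side6.png

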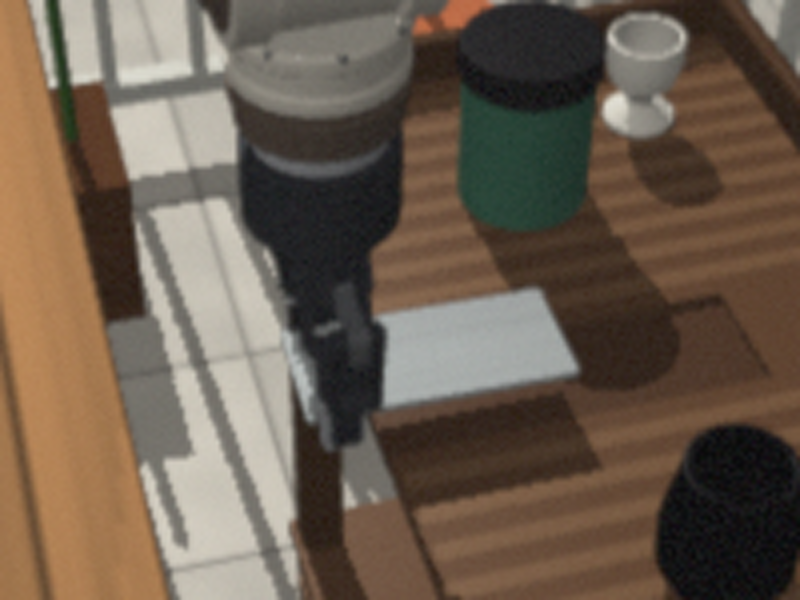

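Lifted (−2.2 N seen, level and not slipping). Raising and carrying it over the cup.

Request:
carry_out(increments=[[0,0,0,-6,0,0,60],[0,0,0,-11,0,0,60],[0,0,0,-12,0,0,60],[0,0,0,-12,0,0,60],[0,0,0,-12,0,0,60],[0,0,0,-11,0,0,60],[0,0,0,-6,0,0,60],[0,0,0,0,0,0,60]])

```text
time: 24.18
ee_pos: [0.4471, 0.0136, 0.1155]
tcp_rot: [-87.9, 90.0, 2.8]
wrist_force: [0.1, -0.8, -2.0]
opening: 0.0613
```

Request:
carry_out(increments=[[0,0,0,0,-4,-6,60],[0,0,0,0,-9,-13,60],[0,0,0,0,-10,-15,60],[0,0,0,0,-10,-15,60],[0,0,0,0,-10,-15,60],[0,0,0,0,-10,-15,60],[0,0,0,0,-10,-15,60],[0,0,0,0,-10,-15,60],[0,0,0,0,-10,-15,60],[0,0,0,0,-9,-13,60],[0,0,0,0,-5,-8,60],[0,0,0,0,-3,-5,60]])

```text
time: 25.68
ee_pos: [0.5488, -0.1356, 0.115]
tcp_rot: [64.7, 90.0, 155.3]
wrist_force: [-0.1, -0.6, -3.3]
opening: 0.0612
```

```bash
python3 - <<'E'
from h import *
o=st(3,"w18")
a=vision.camera("scene")[:,:,::-1];b=vision.camera("side")[:,:,::-1]
cv2.imwrite("pics/sc7.png",cv2.resize(a[190:330,180:380],None,fx=4,fy=4,interpolation=cv2.INTER_CUBIC))
cv2.imwrite("pics/sd7.png",cv2.resize(b[180:330,300:500],None,fx=4,fy=4,interpolation=cv2.INTER_CUBIC))
E
```

```text
t 25.77 pos [ 548.74 -135.49  115.05] rot [ 78.16  89.99 168.81] F [ 0.02 -0.14 -3.03] sd [0.27 0.6  0.43] open 61.3
```

View pics/sc7.png

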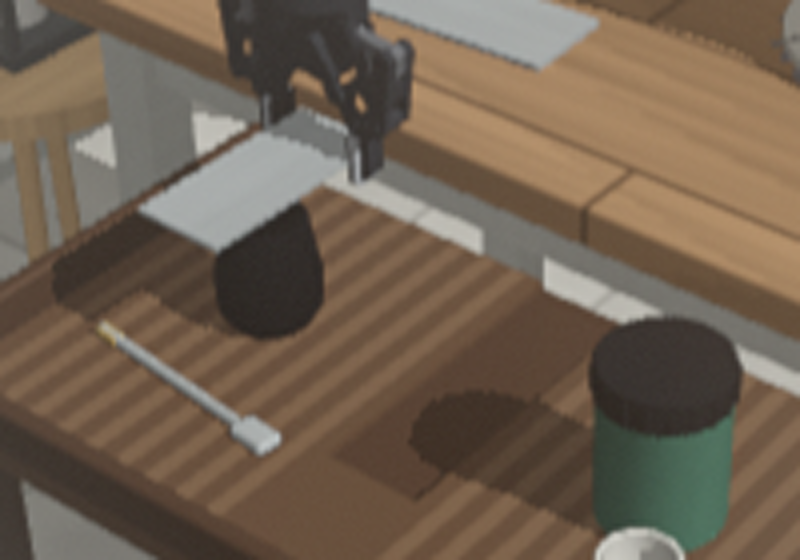

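View pics/sd7.png

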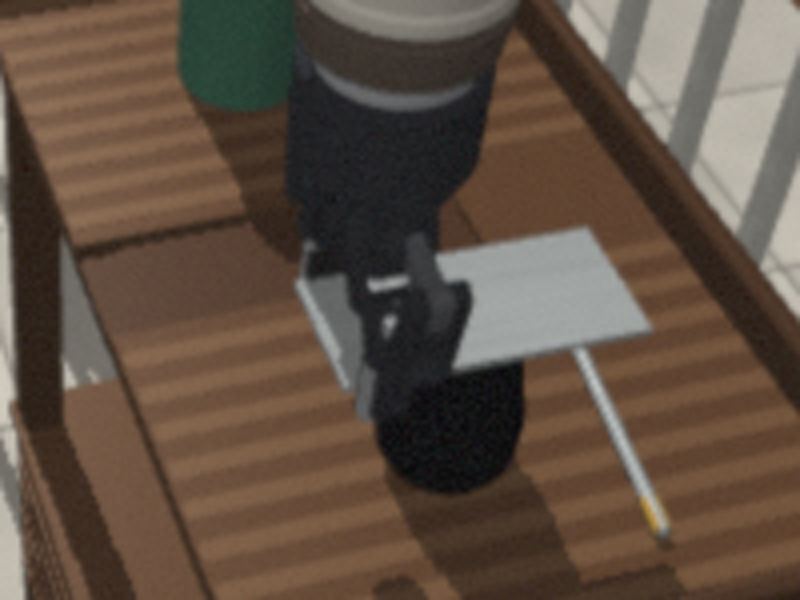

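View pics/w18.png

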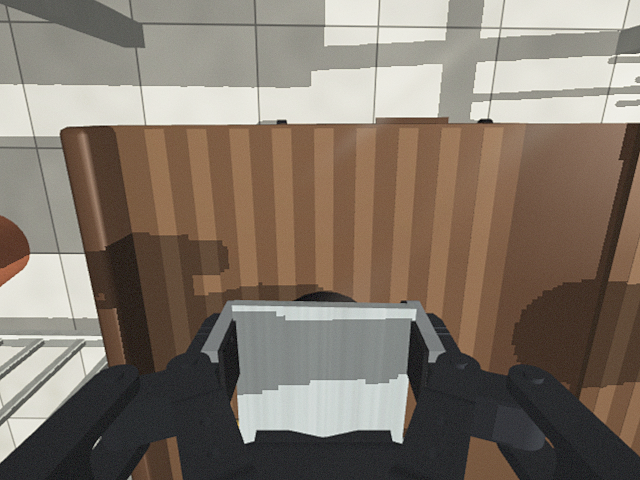

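```bash
python3 - <<'E'
from h import *
S=cam("scene");D=cam("side");W=cam("wrist",sensors.get_obs())
f=lambda p:(p[0]/4+180,p[1]/4+190); g=lambda p:(p[0]/4+300,p[1]/4+180)
for k,a,b in [("rear ymin",(139,208),(652,327)),("rear ymax",(218,248),(587,228))]:
    X,e=tri([ray(S,f(a)),ray(D,g(b))]); print(k,np.round(X*1e3,1),np.round(e,1))
for k,b,w in [("front ymax",(298,281),(424,303)),("front ymin",(350,386),(231,301))]:
    X,e=tri([ray(W,w),ray(D,g(b))]); print(k,np.round(X*1e3,1),np.round(e,1))
E
```

```text
rear ymin [ 672.5 -167.4  138.5] [1.9 1.9]
rear ymax [ 672.9 -103.2  137.7] [2.4 2.4]
front ymax [536.3 -97.9 130.6] [2.7 2.7]
front ymin [ 533.  -167.8  138.3] [3.2 3.2]
```

The strip is centred over the cup to ~1 mm, with its front end ~1.5° low. Levelling by 1.5° about tool z and lowering.

Request:
carry_out(increments=[[0,0,0.7,0,0,0,60],[0,0,0.8,0,0,0,60],[0,0,0,4,0,0.5,60],[0,0,0,5,0,0,60],[0,0,0,5,0,0,60],[0,0,0,4,0,0,60],[0,0,0,0,0,0,60]])

```text
time: 26.85
ee_pos: [0.5479, -0.1347, 0.0967]
tcp_rot: [89.7, 88.5, -179.7]
wrist_force: [-0.0, -0.2, -2.5]
opening: 0.0615
```

```bash
python3 - <<'E'
from h import *
o=st(5)
a=vision.camera("scene")[:,:,::-1];b=vision.camera("side")[:,:,::-1]
cv2.imwrite("pics/sc8.png",cv2.resize(a[200:300,190:310],None,fx=6,fy=6,interpolation=cv2.INTER_CUBIC))
cv2.imwrite("pics/sd8.png",cv2.resize(b[220:320,360:480],None,fx=6,fy=6,interpolation=cv2.INTER_CUBIC))
E
```

```text
t 27.05 pos [ 548.26 -134.77   97.41] rot [  90.25   88.52 -179.08] F [ 0.33  0.22 -2.31] sd [0.39 0.35 0.3 ] open 61.9
```

View pics/sc8.png

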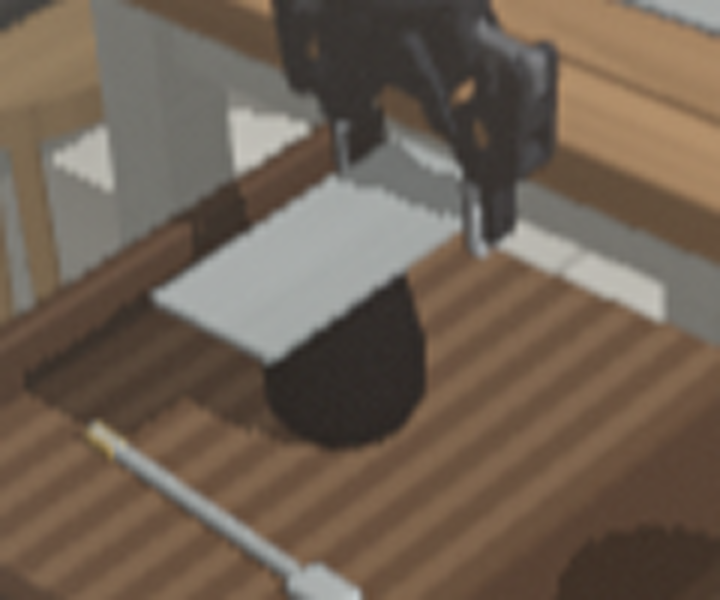

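View pics/sd8.png

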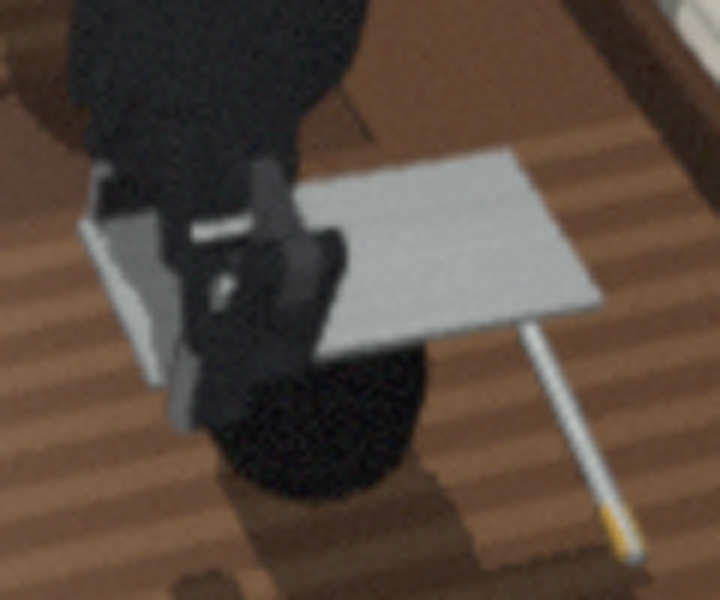

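```bash
python3 - <<'E'
from h import *
S=cam("scene");D=cam("side")
f=lambda p:(p[0]/6+190,p[1]/6+200); g=lambda p:(p[0]/6+360,p[1]/6+220)
for k,a,b in [("rear ymin",(153,296),(603,297)),("rear ymax",(270,358),(512,149))]:
    X,e=tri([ray(S,f(a)),ray(D,g(b))]); print(k,np.round(X*1e3,1),np.round(e,1))
X,e=tri([ray(S,f((335,175))),ray(D,g((152,382)))]);print("front ymin",np.round(X*1e3,1),np.round(e,1))
E
```

```text
rear ymin [ 672.9 -167.1  117.8] [1.6 1.6]
rear ymax [ 674.3 -102.9  116.8] [2.6 2.6]
front ymin [ 546.6 -169.5  112.3] [12.7 12.7]
```

Request:
carry_out(increments=[[0,0,0,0.6,0,0,60],[0,0,0,0.6,0,0,60],[0,0,0,0.6,0,0,60],[0,0,0,0.6,0,0,60],[0,0,0,0,0,0,60]])

```text
time: 27.82
ee_pos: [0.548, -0.1347, 0.0947]
tcp_rot: [89.9, 88.5, -179.4]
wrist_force: [0.1, -0.7, -2.3]
opening: 0.0613
```

Request:
carry_out(increments=[[0,0,0,0.5,0,0,60],[0,0,0,0.5,0,0,60],[0,0,0,0,0,0,60]])

```text
time: 28.2
ee_pos: [0.548, -0.1347, 0.0937]
tcp_rot: [90.0, 88.5, -179.4]
wrist_force: [0.3, 0.1, -2.6]
opening: 0.0618
```

Request:
carry_out(increments=[[0,0,0,0.5,0,0,60],[0,0,0,0,0,0,60]])

```text
time: 28.45
ee_pos: [0.548, -0.1347, 0.0932]
tcp_rot: [90.0, 88.5, -179.4]
wrist_force: [0.8, 0.6, -2.8]
opening: 0.0617
```

Request:
carry_out(increments=[[0,0,0,0.5,0,0,60],[0,0,0,0,0,0,60]])

```text
time: 28.7
ee_pos: [0.548, -0.1347, 0.0927]
tcp_rot: [90.0, 88.5, -179.4]
wrist_force: [-0.8, -0.4, -1.6]
opening: 0.0616
```

Request:
carry_out(increments=[[0,0,0,0.5,0,0,60],[0,0,0,0,0,0,60]])

```text
time: 28.95
ee_pos: [0.548, -0.1347, 0.0922]
tcp_rot: [89.9, 88.5, -179.4]
wrist_force: [0.6, -0.4, -2.0]
opening: 0.0617
```

```bash
python3 - <<'E'
from h import *
o=st(4)
E
```

```text
t 29.10 pos [ 548.02 -134.72   92.28] rot [  90.02   88.5  -179.32] F [ 0.13 -0.01 -2.39] sd [0.33 0.56 0.41] open 61.1
```

Not in contact yet; continuing in small steps.

Request:
carry_out(increments=[[0,0,0,0.4,0,0,60],[0,0,0,0,0,0,60]])

```text
time: 29.4
ee_pos: [0.548, -0.1348, 0.0919]
tcp_rot: [90.1, 88.5, -179.3]
wrist_force: [0.1, -0.9, -1.7]
opening: 0.0612
```

Request:
carry_out(increments=[[0,0,0,0.4,0,0,60],[0,0,0,0,0,0,60]])

```text
time: 29.65
ee_pos: [0.548, -0.1348, 0.0915]
tcp_rot: [90.0, 88.5, -179.3]
wrist_force: [-0.3, 1.2, -2.1]
opening: 0.0614
```

Request:
carry_out(increments=[[0,0,0,0.4,0,0,60],[0,0,0,0,0,0,60]])

```text
time: 29.9
ee_pos: [0.548, -0.1347, 0.0911]
tcp_rot: [90.1, 88.5, -179.3]
wrist_force: [-0.3, 0.5, -1.2]
opening: 0.0614
```

Request:
carry_out(increments=[[0,0,0,0.4,0,0,60],[0,0,0,0,0,0,60]])

```text
time: 30.15
ee_pos: [0.548, -0.1347, 0.0907]
tcp_rot: [90.1, 88.5, -179.3]
wrist_force: [-0.1, 1.7, -1.0]
opening: 0.0615
```

Request:
carry_out(increments=[[0,0,0,0.3,0,0,60],[0,0,0,0,0,0,60]])

```text
time: 30.4
ee_pos: [0.548, -0.1348, 0.0904]
tcp_rot: [90.1, 88.5, -179.2]
wrist_force: [0.1, 0.1, -0.8]
opening: 0.0612
```

```bash
python3 - <<'E'
from h import *
o=st(5)
b=vision.camera("side")[:,:,::-1]
cv2.imwrite("pics/sd9.png",cv2.resize(b[220:320,360:480],None,fx=6,fy=6,interpolation=cv2.INTER_CUBIC))
a=vision.camera("scene")[:,:,::-1]
cv2.imwrite("pics/sc9.png",cv2.resize(a[200:300,190:310],None,fx=6,fy=6,interpolation=cv2.INTER_CUBIC))
E
```

```text
t 30.60 pos [ 547.99 -134.74   90.39] rot [  90.02   88.5  -179.32] F [-0.35  0.06 -0.86] sd [0.44 0.32 0.43] open 61.7
```

View pics/sc9.png

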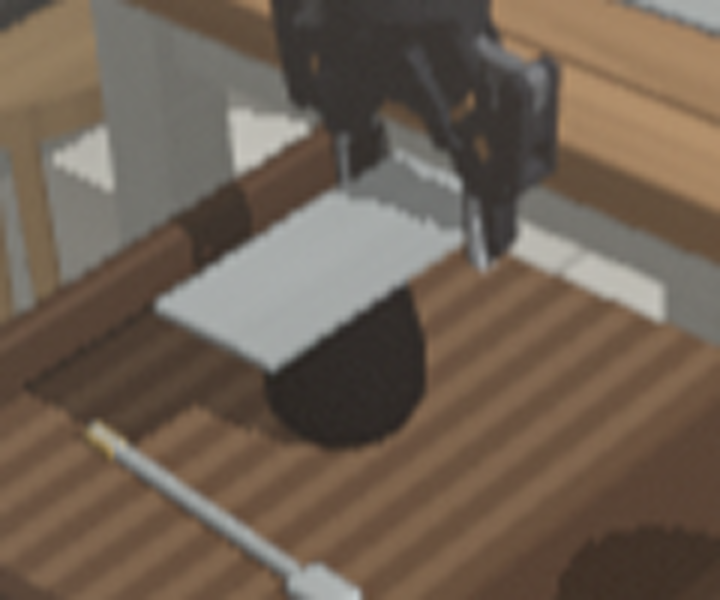

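View pics/sd9.png

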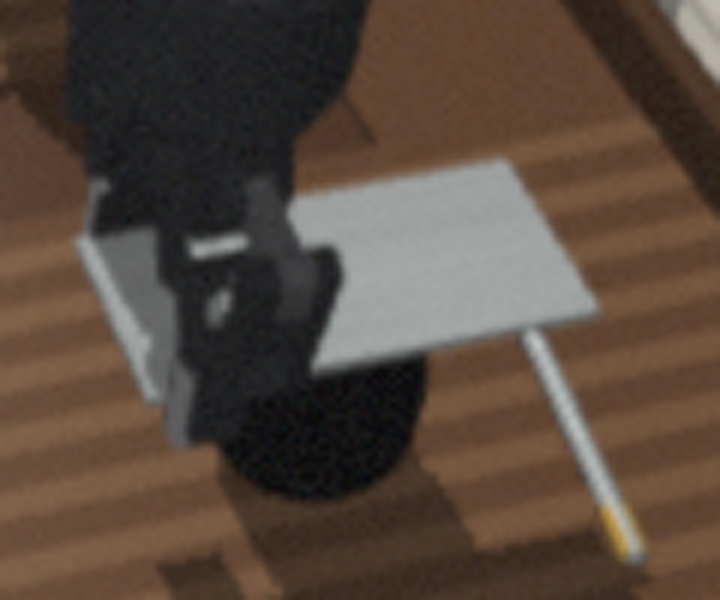

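Request:
carry_out(increments=[[0,0,0,0.4,0,0,60],[0,0,0,0,0,0,60]])

```text
time: 31.0
ee_pos: [0.5479, -0.1348, 0.09]
tcp_rot: [90.0, 88.5, -179.3]
wrist_force: [0.0, -0.1, 0.3]
opening: 0.0616
```

Request:
carry_out(increments=[[0,0,0,0.4,0,0,60],[0,0,0,0,0,0,60]])

```text
time: 31.25
ee_pos: [0.548, -0.1347, 0.0897]
tcp_rot: [90.1, 88.5, -179.2]
wrist_force: [-0.4, -0.3, 1.8]
opening: 0.0613
```

```bash
python3 - <<'E'
from h import *
o=st(5)
E
```

```text
t 31.45 pos [ 547.98 -134.74   89.69] rot [  90.14   88.51 -179.2 ] F [-0.96 -0.05  1.77] sd [0.36 0.56 0.25] open 61.4
```

The cup bears the strip (~4.5 N). Easing the grip and opening slowly.

Request:
carry_out(increments=[[0,0,0,0,0,0,60],[0,0,0,0,0,0,60],[0,0,0,0,0,0,74],[0,0,0,0,0,0,75],[0,0,0,0,0,0,76],[0,0,0,0,0,0,78],[0,0,0,0,0,0,82],[0,0,0,0,0,0,88],[0,0,0,0,0,0,95],[0,0,0,0,0,0,100],[0,0,0,0,0,0,100]], squeeze=20)

```text
time: 32.88
ee_pos: [0.5479, -0.1347, 0.0896]
tcp_rot: [90.1, 88.5, -179.3]
wrist_force: [-0.0, -0.1, 0.1]
opening: 0.0853
```

```bash
python3 - <<'E'
from h import *
o=st(3,"w20")
b=vision.camera("side")[:,:,::-1]
cv2.imwrite("pics/sd10.png",cv2.resize(b[220:320,360:480],None,fx=6,fy=6,interpolation=cv2.INTER_CUBIC))
E
```

```text
t 32.98 pos [ 547.94 -134.76   89.58] rot [  90.02   88.5  -179.31] F [0.03 0.19 0.08] sd [0.03 0.24 0.24] open 85.6
```

View pics/sd10.png

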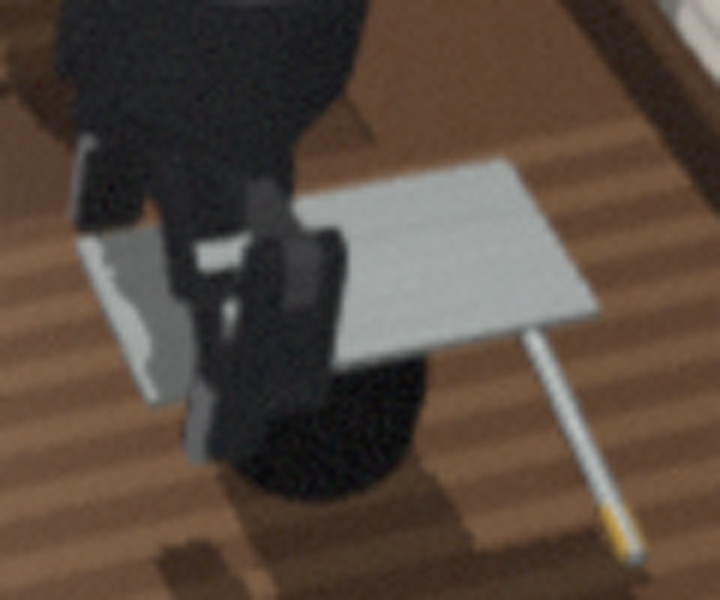

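View pics/w20.png

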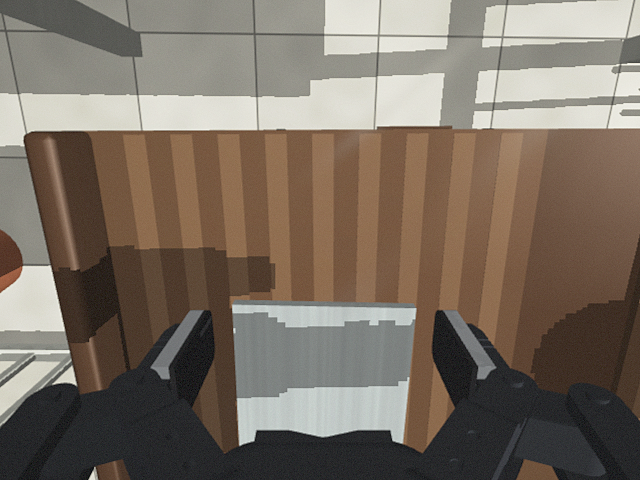

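Released cleanly, with clearance on both sides. Withdrawing straight up.

Request:
carry_out(increments=[[0,0,0,-3,0,0,100],[0,0,0,-8,0,0,100],[0,0,0,-12,0,0,100],[0,0,0,-15,0,0,100],[0,0,0,-20,0,0,100],[0,0,0,-20,0,0,100],[0,0,0,-25,0,0,100],[0,0,0,-25,0,0,100],[0,0,0,-20,0,0,100],[0,0,0,0,0,0,100]])

```text
time: 34.38
ee_pos: [0.5525, -0.1348, 0.2398]
tcp_rot: [92.1, 88.7, -177.2]
wrist_force: [0.8, -0.1, 0.0]
opening: 0.085
```

```bash
python3 - <<'E'
from h import *
o=st(2,"w21")
b=vision.camera("side")[:,:,::-1]
cv2.imwrite("pics/sd11.png",cv2.resize(b[220:320,360:480],None,fx=6,fy=6,interpolation=cv2.INTER_CUBIC))
a=vision.camera("scene")[:,:,::-1]
cv2.imwrite("pics/sc11.png",cv2.resize(a[210:330,180:340],None,fx=5,fy=5,interpolation=cv2.INTER_CUBIC))
E
```

```text
t 34.42 pos [ 552.16 -134.77  238.28] rot [  90.82   88.59 -178.51] F [ 0.55 -0.35 -0.26] sd [0.21 0.21 0.29] open 85.2
```

View pics/sd11.png

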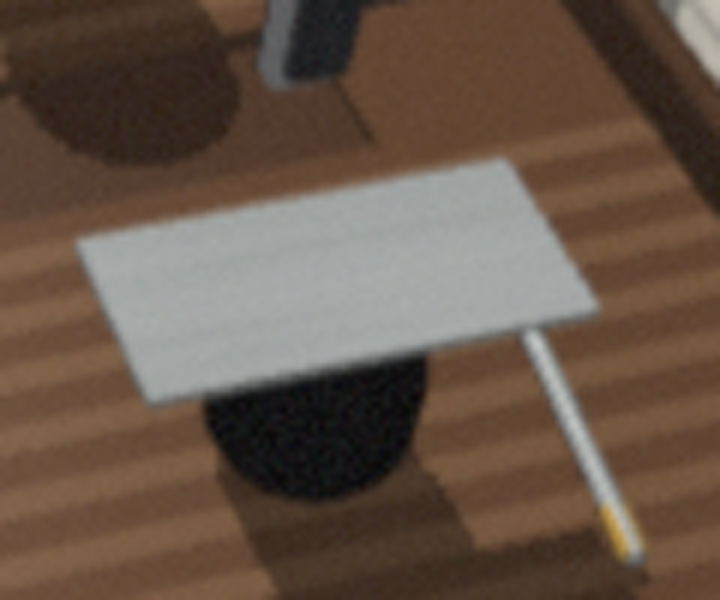

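View pics/sc11.png

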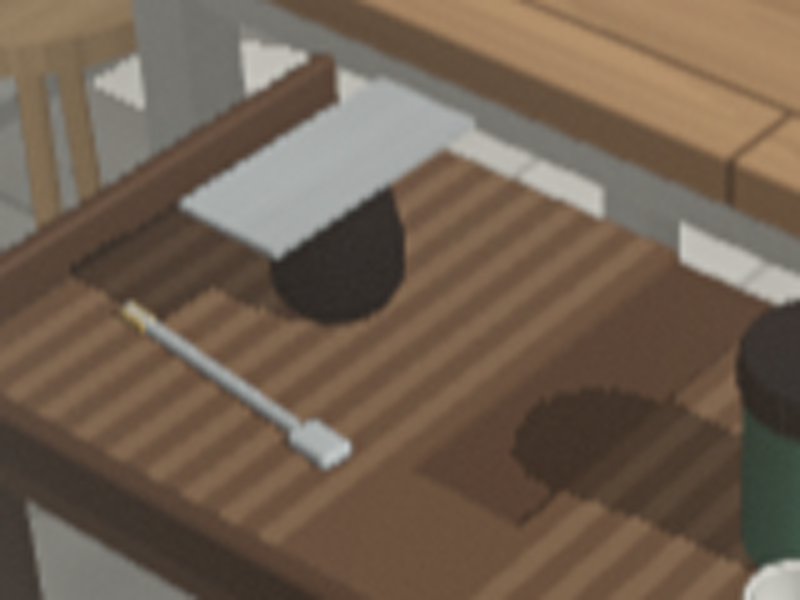

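View pics/w21.png

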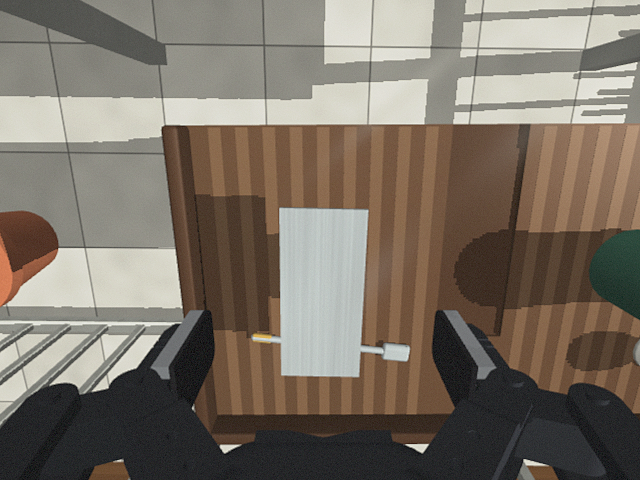

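```bash
python3 - <<'E'
from h import *
S=cam("scene");D=cam("side")
f=lambda p:(p[0]/5+180,p[1]/5+210); g=lambda p:(p[0]/6+360,p[1]/6+220)
P=[]
for k,a,b in [("f ymin",(383,76),(150,400)),("f ymax",(477,119),(77,240)),("r ymin",(180,204),(602,308)),("r ymax",(278,255),(505,158))]:
    X,e=tri([ray(S,f(a)),ray(D,g(b))]); P.append(X); print(k,np.round(X*1e3,1),np.round(e,1))
print("centre",np.round(np.mean(P,0)*1e3,1))
W=cam("wrist",sensors.get_obs()); print("wrist centre",np.round(np.mean([onz(W,p,.1135) for p in [(279,208),(368,209),(281,376),(359,377)]],0)*1e3,1))
E
```

```text
f ymin [ 532.4 -165.6  113.6] [2.5 2.5]
f ymax [ 533.1 -101.8  113.8] [2.4 2.4]
r ymin [ 672.8 -167.1  113.3] [2.3 2.3]
r ymax [ 673.2 -102.4  112.6] [2.5 2.5]
centre [ 602.9 -134.2  113.3]
wrist centre [ 600.4 -136.   113.5]
```

The strip is flat (all corners at z = 113 ± 0.6 mm) and centred on the cup within ~2 mm. Handing in.

```bash
python3 -c "
from workcell import job_done; print(job_done())"
```

```text
the job is handed in; nothing more can be done
None
```

The steel strip now lies flat across the mate cup, and I handed the job in at about 34.5 s. The hand-in reports no verdict, so success rests on the checks below.

**What I did:**
- **Sliding:** I pressed the strip at about 7 N with shut fingers and slid it along the groove in two strokes. The first attempt at 5 to 6 N slipped, so I pressed harder.
- **Overhang:** The front end finished about 41 to 43 mm over the tray's front edge.
- **Lifting:** I gripped the overhanging end by its two long sides and lifted it. I levelled it by 1.5° while it was over the cup.
- **Placing:** I lowered the strip onto the rim until the cup carried about 4.5 N (wrist-force estimate), opened the fingers slowly and withdrew straight up.

**Last checks:**
- **Flatness:** All four strip corners triangulate to z = 112.6 to 113.8 mm, which is flat to about 0.01 rad.
- **Position:** The strip's centre is at (602.9, −134.2) mm from the two fixed cameras and (600.4, −136.0) mm from the wrist camera. The cup's mouth was at (602.0, −134.6) mm before placing; it is hidden under the strip now. The two estimates differ by 2 to 3 mm, and both are well inside the limits.
- **Other objects:** In the pictures the cup stands upright, and the canister, egg cup and bombilla look unmoved. I did not measure them again.
- **Robot:** The gripper is empty, well clear of everything, and the wrist force is about zero.

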